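Load the jars on the roller rack

ROBOT

A 6-joint arm with a two-finger parallel gripper is mounted at the origin on a cart in front of the work surface, level with it; the furniture and walls round the work are solid. World frame = base frame: x ahead of the robot, y to its left, z up, the work surface at z = 0. Lengths are in m, angles in rad, forces in N, time in s.
With the tool pointing down it reaches from about 0.225 to 0.725 m from the base axis. Payload 3.1 kg.
Tool frame: the origin (TCP) lies midway between the tips of the shut fingers; the grasp point (between the pads) lies 19 mm behind it (env.hold_point_z is the distance from the TCP to the grasp point, in m); z points along the fingers, y is the line along which they close (so a half turn about z gives the same grasp; the last joint's range is limited). The gripper opens to 85 mm and grips with 20 to 120 N. Pads are 22 mm wide; open, the fingers measure 114 mm over their backs; the gripper's body (76 mm by 85 mm) begins 54 mm behind the grasp point. The pads swing forward as they close: fully open they stand 13 mm farther back than shut.
Start: joints at [1.158, 0.048, 0.099, 1.622, 0, 1.443], TCP at [0.148, 0.504, 0.231] pointing down, gripper open.
Joint ranges: [-2.91, 2.91], [-0.99, 1.94], [-1.21, 1.42], [-2.12, 2.29], [-1.49, 1.47], [-3.14, 3.14]. Speed limits (rad/s): [2.79, 2.79, 3.14, 3.14, 3.14, 3.14].

INTERFACE

Orientations are given as a unit quaternion [x, y, z, w].
In Python, from plant import env gives the robot as it stands.
- The arm moves only by the tool arm_command, never from a script. Its argument "deltas" is a list of rows, each a list of 4 numbers: the shift along the world's x, y, z in m, then the turn about the world's z in degrees. A call has 1 to 8 rows; each row is the pose to reach, as a shift and turn from the pose commanded when the call began; what a row does not reach only later rows make up. A row lasts 1/12 s, in which the tool goes at most 41.7 mm and 7.16 degrees, less where a joint would pass 70% of its speed; a pose out of reach is approached as far as the arm can. A call with a gripper value outside its range is refused whole. "claw" is the opening, from 0 (shut) to 1 (fully open), set as the call begins (left out, the last holds). The fingers move at their own pace and stop on an object; "grip_force" is the grip in N (left out, the last holds). Time passes only in rows, so rows that repeat a pose let the fingers close. It gives the time, the measured TCP pose, the force, the opening and the grip force at its end, in the units of the state.
- env.read_state(): the state, without advancing time (a new reading comes with each control period).
- env.camera(name): name is "side" or "top" or "wrist"; returns a dict with "color" (420x560x3 uint8, red, green, blue), "K" (3x3 intrinsics, pixels), "cam_to_world" (4x4, takes a point from camera to world coordinates). Camera axes: x right, y up, looking along -z (the intrinsics and any distortion apply to the point x, -y, -z); pixel columns grow to the right and rows downward; lengths in m; the calibration is good to about 2 mm. A picture is of the moment at which its call begins. There is no depth.
- env.close_job(): hands the job in; it is judged then, once.
Trained networks look in a picture, given as the dict that the camera call returned (one of the last four; its "shot" number tells which), for a name from the list of things; names that differ only in an ending like _2 or _b are one class to them, and where a whole thing is asked for, a point or a joint stands for the part that bears it (a point fixed in the world has none). Each returns a list of dicts, best first, with "p" (0 to 1); they miss things now and then, are a little off and sometimes report something else, mostly with a low value. They report only what shows in the picture. A call takes as long as a camera call. They do not tell look-alikes from the thing itself.
- env.boxes_of(picture, target): "position" ([x, y, z] in m, in world coordinates, good to about 4 mm: the middle of the surface that is visible of it).
- env.outline_of(picture, target): "mask" (420x560 bool, what is visible of it).
The state is a dict: "t": time; "q": joint angles; "dq": joint speeds; "joint_torque": joint torques, N m; "tool_pos": TCP position; "tool_rot": TCP orientation; "ft_force": force on the tool from outside, world axes, zero at the start; "wrist_torque": the same for the moment, N m; "grip_width": finger opening in m; "grasp_force": force on a finger pad.
Only numpy, scipy, OpenCV 4.12 (cv2) and the standard library are available. Lean on these libraries where they do the work, as an engineer would, in place of code of your own. Each camera call takes 0.05 s, during which the arm holds its last target. There are 200 camera calls.

TASK

Load the two small white-lidded jars that stand loose on the table into the roller rack, one after the other, in either order. Set each one upright on the rollers at the raised end before you let go, so that it rolls down the lane by itself: the first to the stop, the second until it rests against the first. Keep the jars upright, and do not push or carry them down the lane.

Things in the scene. Friction and masses are not known exactly. Their poses are not given: they have to be found in the camera images.
- jar_a: one of the two small squat screw-top jars loose on the table, right of the rack: round, 43 mm wide, 40 mm high, about 0.1 kg, white lid (43 mm wide, the top 11 mm); stands upright, origin at the centre of its underside, z up. Not to be confused with the big pot near by (62 mm wide, 64 mm high) or the jars shut in the clear box
- jar_b: one of the two small squat screw-top jars loose on the table, right of the rack: round, 43 mm wide, 40 mm high, about 0.1 kg, white lid (43 mm wide, the top 11 mm); stands upright, origin at the centre of its underside, z up. Grip it with the tips 12 mm or more above its underside, then they clear the rack's side rails
- lane_load (a point): loading point at the raised open end of the fixed roller rack: mid-lane on the roller tops, 200 mm up the slope from the stop, 58 mm above the table. Axes level: x up the lane, y across, z up. A jar held upright touches the rollers with its underside 2 mm above this point; let go, it rolls off to -x and reaches the stop in 1 to 4 s, so grip it across the lane (closing along y)
- lane_stop (a point): foot of the black pad on the rack's stop plate: mid-lane on the roller tops at the low end, 34 mm above the table; axes as lane_load. Lane 66 mm wide inside (84 over the legs), 262 mm long, 7 degree slope, free grey rollers; side rails stand 6 mm and the stop 28 mm above the rollers. A jar at the stop has its origin 21 mm from here along x, the next one about 64 mm
There are look-alikes about, which are no part of the job. What is shaped like the jar_a but orange or yellow is not meant.

How it is judged:
On the way, in this order (a step that is already met when the one before it is completed fails the run):
1. one of the jars, still held, is set on the rollers at the raised end (its origin within 40 mm along the lane of lane_load and less than 16 mm above it, upright) (((x of jar_a in the frame of lane_load between -0.045 and 0.04 m and y of jar_a in the frame of lane_load between -0.03 and 0.03 m and z of jar_a in the frame of lane_load between -0.012 and 0.016 m and contact force between the fingers and jar_a above 0.5 N and angle between jar_a's own z axis and vertical below 0.35 rad) or (x of jar_b in the frame of lane_load between -0.045 and 0.04 m and y of jar_b in the frame of lane_load between -0.03 and 0.03 m and z of jar_b in the frame of lane_load between -0.012 and 0.016 m and contact force between the fingers and jar_b above 0.5 N and angle between jar_b's own z axis and vertical below 0.35 rad))), for 0.05 s.
2. that jar, let go, has rolled down to the stop (((x of jar_a in the frame of lane_stop between 0.005 and 0.032 m and y of jar_a in the frame of lane_stop between -0.03 and 0.03 m and z of jar_a in the frame of lane_stop between -0.008 and 0.03 m and contact force between the fingers and jar_a below 0.1 N and angle between jar_a's own z axis and vertical below 0.35 rad) or (x of jar_b in the frame of lane_stop between 0.005 and 0.032 m and y of jar_b in the frame of lane_stop between -0.03 and 0.03 m and z of jar_b in the frame of lane_stop between -0.008 and 0.03 m and contact force between the fingers and jar_b below 0.1 N and angle between jar_b's own z axis and vertical below 0.35 rad))), for 0.2 s.
3. with the first at the stop, the other jar, still held, is set on the rollers at the raised end in the same way ((((x of jar_a in the frame of lane_stop between 0.005 and 0.032 m and y of jar_a in the frame of lane_stop between -0.03 and 0.03 m and z of jar_a in the frame of lane_stop between -0.008 and 0.03 m and contact force between the fingers and jar_a below 0.1 N and angle between jar_a's own z axis and vertical below 0.35 rad) and (x of jar_b in the frame of lane_load between -0.045 and 0.04 m and y of jar_b in the frame of lane_load between -0.03 and 0.03 m and z of jar_b in the frame of lane_load between -0.012 and 0.016 m and contact force between the fingers and jar_b above 0.5 N and angle between jar_b's own z axis and vertical below 0.35 rad)) or ((x of jar_b in the frame of lane_stop between 0.005 and 0.032 m and y of jar_b in the frame of lane_stop between -0.03 and 0.03 m and z of jar_b in the frame of lane_stop between -0.008 and 0.03 m and contact force between the fingers and jar_b below 0.1 N and angle between jar_b's own z axis and vertical below 0.35 rad) and (x of jar_a in the frame of lane_load between -0.045 and 0.04 m and y of jar_a in the frame of lane_load between -0.03 and 0.03 m and z of jar_a in the frame of lane_load between -0.012 and 0.016 m and contact force between the fingers and jar_a above 0.5 N and angle between jar_a's own z axis and vertical below 0.35 rad)))), for 0.05 s.
At the end, for the whole second after the job is handed in: both jars stand upright (within 20 degrees) and at rest on the rollers, untouched: one against the stop (origin within 10 mm of its place there), the other right behind it (origin 42 to 80 mm from the stop) ((((x of jar_a in the frame of lane_stop between 0.005 and 0.032 m and y of jar_a in the frame of lane_stop between -0.03 and 0.03 m and z of jar_a in the frame of lane_stop between -0.008 and 0.03 m and contact force between the fingers and jar_a below 0.1 N and angle between jar_a's own z axis and vertical below 0.35 rad) and (x of jar_b in the frame of lane_stop between 0.042 and 0.08 m and y of jar_b in the frame of lane_stop between -0.03 and 0.03 m and z of jar_b in the frame of lane_stop between -0.008 and 0.03 m and contact force between the fingers and jar_b below 0.1 N and angle between jar_b's own z axis and vertical below 0.35 rad) and linear speed of each of jar_a, jar_b below 0.02 m/s) or ((x of jar_b in the frame of lane_stop between 0.005 and 0.032 m and y of jar_b in the frame of lane_stop between -0.03 and 0.03 m and z of jar_b in the frame of lane_stop between -0.008 and 0.03 m and contact force between the fingers and jar_b below 0.1 N and angle between jar_b's own z axis and vertical below 0.35 rad) and (x of jar_a in the frame of lane_stop between 0.042 and 0.08 m and y of jar_a in the frame of lane_stop between -0.03 and 0.03 m and z of jar_a in the frame of lane_stop between -0.008 and 0.03 m and contact force between the fingers and jar_a below 0.1 N and angle between jar_a's own z axis and vertical below 0.35 rad) and linear speed of each of jar_b, jar_a below 0.02 m/s))).
It fails at once if a jar is tipped over (more than 40 degrees) (angle between any of jar_a, jar_b's own z axis and vertical above 0.7 rad).
It fails at once if the fingers push or carry a jar in the lower part of the lane (within 100 mm of the stop) ((x of jar_a in the frame of lane_stop between -0.01 and 0.1 m and y of jar_a in the frame of lane_stop between -0.03 and 0.03 m and z of jar_a in the frame of lane_stop between -0.02 and 0.035 m and contact force between the fingers and jar_a above 0.5 N) or (x of jar_b in the frame of lane_stop between -0.01 and 0.1 m and y of jar_b in the frame of lane_stop between -0.03 and 0.03 m and z of jar_b in the frame of lane_stop between -0.02 and 0.035 m and contact force between the fingers and jar_b above 0.5 N)).
It also fails if it takes over 64 s, if anything falls off the work surface, if the arm or the gripper's body presses on something with over 40 N, if the wrist force passes 120 N, or if a joint passes its speed limit or range.

## Working session

There is one attempt and no reset: what is moved stays moved. The work goes in short steps, Python scripts to look and compute and a tool call to move; the robot and the scene stay as the last step left them, time stands still between calls to the robot, and variables do not carry over. Pictures are saved under pics/ and viewed, at most 10 in all, crops included, and the job is handed in when it is done.

Besides the shell and the picture viewer there is one more tool, called by a JSON object that holds its "fn" and its "kwargs", one argument or row to a line. arm_command: Moves the arm, as the interface text tells. Its arguments: {"type":"object","properties":{"deltas":{"type":"array"},"claw":{"type":"number"},"grip_force":{"type":"number"}},"required":["deltas"]}

```bash
mkdir -p pics; ls
cat > h.py <<'E'
import numpy as np, cv2
from plant import env
def save(p,n): cv2.imwrite('pics/'+n+'.png', p['color'][:,:,::-1])
def proj(p,X):
    T=np.linalg.inv(p['cam_to_world']); c=T[:3,:3]@np.array(X)+T[:3,3]
    k=p['K']@np.array([c[0],-c[1],-c[2]]); return k[:2]/k[2]
def ray(p,uv):
    d=np.linalg.inv(p['K'])@np.array([uv[0],uv[1],1.]); d=np.array([d[0],-d[1],-d[2]])
    T=p['cam_to_world']; d=T[:3,:3]@d; return T[:3,3],d/np.linalg.norm(d)
def atz(p,uv,z):
    o,d=ray(p,uv); return o+d*(z-o[2])/d[2]
def tri(rs):
    A=sum(np.eye(3)-np.outer(d,d) for o,d in rs); b=sum((np.eye(3)-np.outer(d,d))@o for o,d in rs)
    return np.linalg.solve(A,b)
E
python3 - <<'E'
from h import *
np.set_printoptions(precision=3,suppress=True)
s=env.read_state(); print(s['t'],s['tool_pos'],s['tool_rot'],env.hold_point_z)
for n in ['top','side']:
    p=env.camera(n); save(p,n+'0'); print(n,p['cam_to_world'][:3,3],p['K'][0,0])
    for t in ['jar_a','lane_load','lane_stop']:
        for b in env.boxes_of(p,t): print(t,round(b['p'],2),np.array(b['position']),proj(p,b['position']))
E
```

```text
pics
0.0 [0.147 0.503 0.23 ] [ 0.142  0.99  -0.001 -0.   ] 0.0187
top [ 0.237 -0.112  1.312] 540.5483456556109
jar_a 0.85 [ 0.445 -0.137  0.041] [297.494 245.063]
jar_a 0.75 [ 0.365 -0.168  0.044] [308.4   279.494]
jar_a 0.67 [ 0.444 -0.384  0.038] [401.033 252.926]
jar_a 0.64 [ 0.53  -0.101  0.036] [284.746 209.865]
jar_a 0.44 [0.517 0.091 0.053] [204.364 208.157]
lane_stop 0.72 [0.521 0.089 0.047] [205.861 207.207]
side [ 0.547 -1.095  0.889] 534.1757512918348
jar_a 0.76 [ 0.446 -0.144  0.037] [256.726 223.629]
jar_a 0.76 [ 0.448 -0.399  0.033] [248.384 308.601]
jar_a 0.59 [ 0.365 -0.183  0.036] [221.264 234.213]
lane_load 0.69 [0.526 0.079 0.05 ] [292.483 165.415]
lane_stop 0.61 [0.524 0.08  0.044] [291.517 166.761]
```

View pics/top0.png

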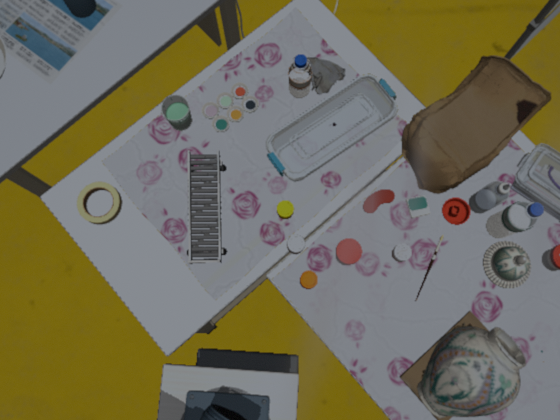

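View pics/side0.png

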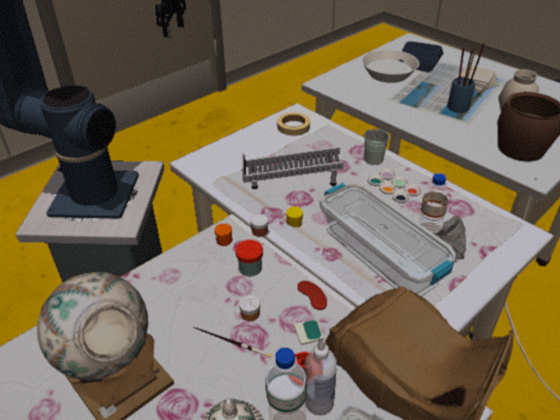

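The top view shows white-lid jars at (297,245) and (401,253). The orange (308,280) and yellow (285,209) ones are look-alikes, and the red pot is at (348,251). The rack runs from (205,155) to (205,262), along world x. In the side view its stop plate seems to be at the left, near end. I'll zoom in on it.

Run:
```python
from h import *
np.set_printoptions(precision=3,suppress=True)
a=cv2.imread('pics/top0.png')[140:275,165:245]; b=cv2.imread('pics/side0.png')[135:200,230:355]
A=cv2.resize(a,None,fx=4.4,fy=4.4,interpolation=cv2.INTER_CUBIC); B=cv2.resize(b,None,fx=3.5,fy=3.5,interpolation=cv2.INTER_CUBIC)
W=np.zeros((600,800,3),np.uint8); W[:594,:352]=A; W[:B.shape[0],355:355+B.shape[1]]=B
c=cv2.imread('pics/top0.png')[225:275,280:420]; C=cv2.resize(c,None,fx=3.1,fy=3.1,interpolation=cv2.INTER_CUBIC); W[300:300+C.shape[0],355:355+C.shape[1]]=C
cv2.imwrite('pics/crop0.png',W)
ps={n:env.camera(n) for n in('top','side')}
for n,p in ps.items():
    for o in env.outline_of(p,'lane_stop')[:2]:
        m=o['mask'].astype(np.uint8); print(n,round(o['p'],2),m.sum(),cv2.minAreaRect(cv2.findNonZero(m)))
    for o in env.outline_of(p,'jar_a'):
        m=o['mask'].astype(np.uint8); x,y,w,h=cv2.boundingRect(m); print(' jar',round(o['p'],2),x,y,w,h,cv2.mean(p['color'],m)[:3])
```

```text
top 0.79 3764 ((207.0, 207.0), (112.0, 40.0), 90.0)
 jar 0.83 276 200 18 19 (125.60975609756098, 127.63414634146342, 39.41114982578397)
 jar 0.66 288 235 17 19 (127.71705426356588, 131.62403100775194, 137.0581395348837)
 jar 0.66 300 269 19 20 (130.27759197324414, 93.67892976588628, 47.45819397993311)
 jar 0.64 392 242 20 20 (122.31168831168831, 124.41883116883118, 129.76623376623377)
 jar 0.63 187 150 40 114 (83.26438356164383, 84.4145205479452, 86.9186301369863)
side 0.67 2465 ((292.158935546875, 168.65672302246094), (38.747589111328125, 102.2386245727539), 85.78582763671875)
 jar 0.95 239 295 21 26 (138.29263157894738, 128.22315789473683, 124.09473684210526)
 jar 0.8 250 214 18 22 (128.43428571428572, 115.43714285714286, 113.72571428571429)
 jar 0.64 285 206 18 24 (142.31700288184436, 120.97118155619596, 27.628242074927954)
 jar 0.6 213 223 20 24 (142.56020942408378, 69.43455497382199, 26.002617801047123)
```

View pics/crop0.png

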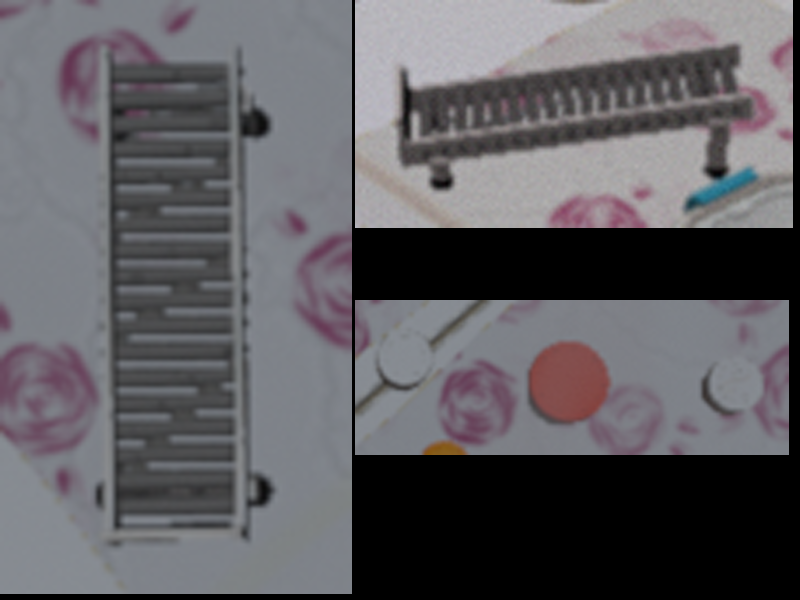

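The stop plate is at the robot-side (low x) end and the raised end is at high x. Next I'll measure the rail corners and the jars from both views.

Run:
```python
from h import *
np.set_printoptions(precision=4,suppress=True)
T=env.camera('top');S=env.camera('side')
t=lambda u,v:ray(T,(u/4.4+165,v/4.4+140)); s=lambda u,v:ray(S,((u-355)/3.5+230,v/3.5+135))
for n,a,b in [('near hi',t(239,55),s(750,100)),('far hi',t(106,52),s(738,48)),('near lo',t(243,530),s(403,147))]: print(n,tri([a,b]))
for z,l in ((.072,(106,52)),(.072,(239,55)),(.04,(111,536)),(.04,(243,533)),(.062,(177,537))): print(z,atz(T,(l[0]/4.4+165,l[1]/4.4+140),z))
# jars: lid centre from white blob in top, mask bbox top in side
for c in ((297,245),(401,252)):
    pass
mt=sorted(env.outline_of(T,'jar_a'),key=lambda o:-o['p']);ms=env.outline_of(S,'jar_a')
def bb(o): return cv2.boundingRect(o['mask'].astype(np.uint8))
for ut,us in((297,258),(401,249)):
    for o in mt:
        x,y,w,h=bb(o)
        if abs(x+w/2-ut)<6:
            for q in ms:
                X,Y,W,H=bb(q)
                if abs(X+W/2-us)<6:
                    print('T',x,y,w,h,'S',X,Y,W,H)
                    P=tri([ray(T,(x+w/2,y+h/2)),ray(S,(X+W/2,Y+H/2))]);print('tri mid',P, 'top z.04',atz(T,(x+w/2,y+h/2),.035))
                    for dz in(0,.04): print(' side proj of body z',dz,proj(S,[P[0],P[1],dz]))
```

```text
near hi [0.6573 0.0673 0.0657]
far hi [0.6529 0.1405 0.0643]
near lo [0.3968 0.0436 0.0344]
0.072 [0.6488 0.1386 0.072 ]
0.072 [0.6522 0.0658 0.072 ]
0.04 [0.3877 0.1132 0.04  ]
0.04 [0.3943 0.0427 0.04  ]
0.062 [0.387  0.0746 0.062 ]
T 287 235 18 19 S 252 215 16 21
tri mid [ 0.4511 -0.1335  0.0208] top z.04 [ 0.4474 -0.1336  0.035 ]
 side proj of body z 0 [259.7448 231.9384]
 side proj of body z 0.04 [259.2019 219.6923]
T 392 243 20 19 S 238 295 22 26
tri mid [ 0.4476 -0.3895  0.0236] top z.04 [ 0.4458 -0.3871  0.035 ]
 side proj of body z 0 [249.5628 315.2827]
 side proj of body z 0.04 [248.6825 302.7779]
```

{"fn": "arm_command", "kwargs": {
  "deltas": [
    [0.01,-0.02,0,2],
    [0.027,-0.055,0,6],
    [0.044,-0.09,0,10],
    [0.061,-0.125,0,14],
    [0.078,-0.16,0,18],
    [0.095,-0.195,0,20],
    [0.112,-0.23,0,21.6],
    [0.129,-0.265,0,21.6]
  ],
  "claw": 1
}}

```text
t: 1.57
tool_pos: [0.2768, 0.2373, 0.2315]
tool_rot: [-0.047, 0.999, 0.0, 0.001]
ft_force: [2.4, 0.6, 0.6]
grip_width: 0.0854
grasp_force: 0.0
```

{"fn": "arm_command", "kwargs": {
  "deltas": [
    [0.017,-0.035,0,0],
    [0.034,-0.07,0,0],
    [0.051,-0.105,0,0],
    [0.068,-0.14,0,0],
    [0.085,-0.175,0,0],
    [0.102,-0.21,0,0],
    [0.119,-0.245,0,0],
    [0.136,-0.28,0,0]
  ]
}}

```text
t: 2.23
tool_pos: [0.413, -0.0433, 0.2316]
tool_rot: [-0.046, 0.999, -0.0, 0.001]
ft_force: [1.2, 0.4, -0.3]
grip_width: 0.0858
grasp_force: 0.0
```

{"fn": "arm_command", "kwargs": {
  "deltas": [
    [0.015,-0.035,0,0],
    [0.025,-0.065,0,0],
    [0.033,-0.085,0,0],
    [0.033,-0.094,0,0],
    [0.033,-0.094,0,0]
  ]
}}

```text
t: 2.65
tool_pos: [0.4454, -0.1368, 0.2309]
tool_rot: [-0.045, 0.999, 0.0, -0.001]
ft_force: [-0.2, -1.0, -1.2]
grip_width: 0.0859
grasp_force: 0.0
```

Run:
```python
from h import *
np.set_printoptions(precision=4,suppress=True)
s=env.read_state(); print(s['t'],s['tool_pos'],s['tool_rot'],s['q'])
p=env.camera('wrist'); save(p,'w1')
for o in env.outline_of(p,'jar_a'):
    m=o['mask'].astype(np.uint8); x,y,w,h=cv2.boundingRect(m); print(' jar',round(o['p'],2),x,y,w,h,cv2.mean(p['color'],m)[:3],atz(p,(x+w/2,y+h/2),.04))
print(proj(p,[.446,-.135,.04]),p['cam_to_world'])
```

```text
2.65 [ 0.4454 -0.1368  0.2309] [-0.0446  0.999   0.0001 -0.0005] [-0.4418 -0.1044 -0.0507  1.6255 -0.0004 -0.5311]
 jar 0.88 225 73 48 51 (143.81881346873328, 96.94334580438267, 45.94281133083912) [ 0.3673 -0.1685  0.04  ]
 jar 0.86 0 140 60 47 (106.71254355400697, 105.30052264808363, 104.47822299651568) [ 0.4447 -0.3725  0.04  ]
 jar 0.86 282 240 41 48 (117.12005108556833, 109.61047254150704, 44.70689655172414) [ 0.5266 -0.1019  0.04  ]
 jar 0.74 258 163 44 49 (103.58762886597938, 101.3917525773196, 98.81685870224379) [ 0.4467 -0.133   0.04  ]
[278.0619 186.5839] [[-0.0898 -0.9454 -0.3134  0.3649]
 [ 0.996  -0.0852 -0.0283 -0.1445]
 [ 0.     -0.3146  0.9492  0.3735]
 [ 0.      0.      0.      1.    ]]
```

View pics/w1.png

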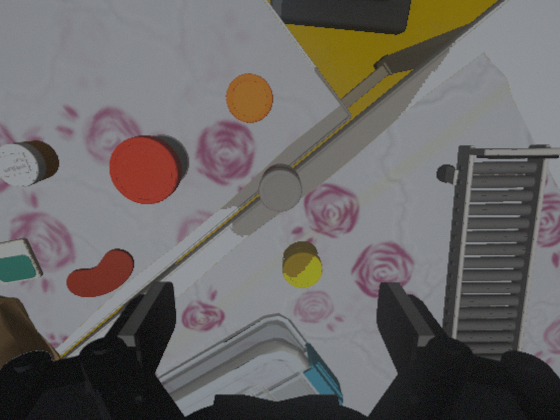

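The wrist view confirms the white jar at (280,187), with orange, yellow and the red pot clear of the fingers. I'm going down to grip it.

{"fn": "arm_command", "kwargs": {
  "deltas": [
    [0.001,0.002,-0.03,0],
    [0.001,0.002,-0.07,0],
    [0.001,0.002,-0.11,0],
    [0.001,0.002,-0.15,0],
    [0.001,0.002,-0.185,0],
    [0.001,0.002,-0.205,0],
    [0.001,0.002,-0.217,0],
    [0.001,0.002,-0.217,0]
  ]
}}

```text
t: 3.42
tool_pos: [0.4431, -0.1299, 0.0108]
tool_rot: [-0.047, 0.999, 0.002, -0.003]
ft_force: [0.2, 0.4, -0.4]
grip_width: 0.0851
grasp_force: 0.0
```

{"fn": "arm_command", "kwargs": {
  "deltas": [
    [0,0,0,0],
    [0,0,0,0],
    [0,0,0,0],
    [0,0,0,0],
    [0,0,0,0],
    [0,0,0,0],
    [0,0,0,0],
    [0,0,0,0]
  ],
  "claw": 0.3,
  "grip_force": 30
}}

```text
t: 4.08
tool_pos: [0.4481, -0.1336, 0.0165]
tool_rot: [-0.046, 0.999, -0.0, 0.002]
ft_force: [-0.9, 0.7, 6.2]
grip_width: 0.042
grasp_force: 30.3
```

{"fn": "arm_command", "kwargs": {
  "deltas": [
    [0,0,0.01,0],
    [0,0,0.035,0],
    [0,0,0.07,0],
    [0.015,0.02,0.105,0],
    [0.03,0.05,0.125,0],
    [0.05,0.08,0.13,0],
    [0.07,0.11,0.13,0],
    [0.09,0.14,0.13,0]
  ]
}}

```text
t: 4.75
tool_pos: [0.538, 0.0079, 0.1463]
tool_rot: [-0.046, 0.999, -0.0, 0.002]
ft_force: [0.5, 0.1, -1.4]
grip_width: 0.0417
grasp_force: 30.6
```

{"fn": "arm_command", "kwargs": {
  "deltas": [
    [0.02,0.03,0,0],
    [0.04,0.06,0,0],
    [0.052,0.08,0,0],
    [0.06,0.09,0,0],
    [0.06,0.09,0,0],
    [0.06,0.09,0,0]
  ]
}}

```text
t: 5.25
tool_pos: [0.5964, 0.0971, 0.1442]
tool_rot: [-0.047, 0.999, -0.0, -0.0]
ft_force: [0.5, -0.1, -0.4]
grip_width: 0.042
grasp_force: 30.6
```

Run:
```python
from h import *
np.set_printoptions(precision=4,suppress=True)
s=env.read_state(); print(s['t'],s['tool_pos'],s['tool_rot'],s['grip_width'],s['ft_force'])
p=env.camera('wrist'); q=env.camera('side')
a=p['color'][:,:,::-1]; b=cv2.resize(q['color'][110:210,210:380,::-1],(560,329),interpolation=cv2.INTER_CUBIC)
W=np.zeros((600,800,3),np.uint8); W[:330,:440]=cv2.resize(a,(440,330)); b=cv2.resize(b,(440,259)); W[335:594,:440]=b
cv2.imwrite('pics/w2.png',W)
for n,X in (('stop',[.399,.0787,.034]),('load',[.597,.097,.058])): print(n,proj(p,X),proj(q,X))
for r in (p,q):
  for o in env.outline_of(r,'jar_a'):
    x,y,w,h=cv2.boundingRect(o['mask'].astype(np.uint8)); print(round(o['p'],2),x,y,w,h)
```

```text
5.25 [0.5964 0.0971 0.1442] [-0.0467  0.9989 -0.0003 -0.0005] 0.04198869358832529 [ 0.5034 -0.1377 -0.4134]
stop [ 277.0893 -116.1039] [245.6445 169.4005]
load [276.344  222.5056] [318.7655 159.498 ]
0.83 0 67 53 64
0.63 214 223 18 23
0.58 312 121 17 20
0.54 286 206 17 21
```

View pics/w2.png

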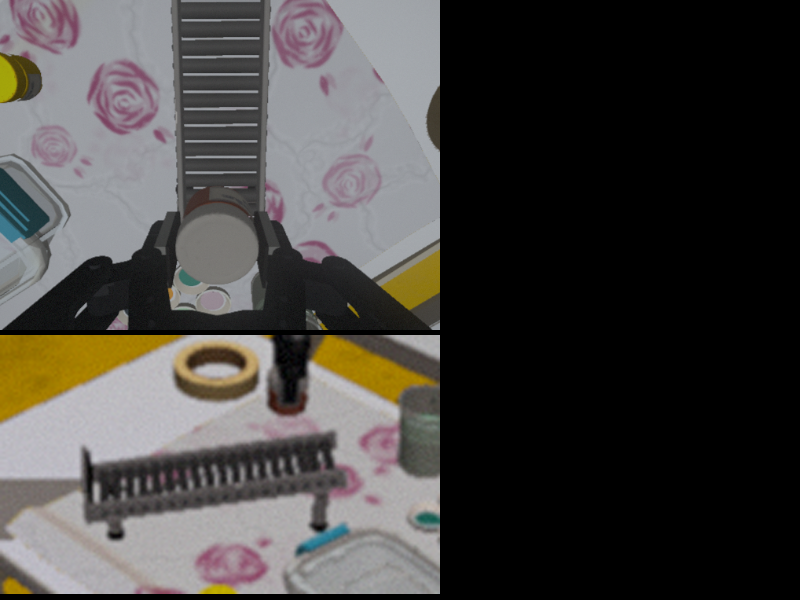

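The held jar is upright and about 4 mm to the −y side of mid-lane (wrist view: jar column 217, rails 181/263). I'll shift it and lower until contact.

{"fn": "arm_command", "kwargs": {
  "deltas": [
    [0,0.002,-0.01,0],
    [0,0.004,-0.03,0],
    [0,0.004,-0.048,0],
    [0,0.004,-0.058,0],
    [0,0.004,-0.064,0],
    [0,0.004,-0.064,0],
    [0,0.004,-0.064,0]
  ]
}}

```text
t: 6.03
tool_pos: [0.5964, 0.1006, 0.0803]
tool_rot: [-0.046, 0.999, -0.0, -0.0]
ft_force: [0.1, 0.2, -0.6]
grip_width: 0.0417
grasp_force: 30.6
```

{"fn": "arm_command", "kwargs": {
  "deltas": [
    [0,0,-0.002,0],
    [0,0,-0.004,0],
    [0,0,-0.004,0],
    [0,0,-0.004,0]
  ]
}}

```text
t: 6.37
tool_pos: [0.5971, 0.1009, 0.0772]
tool_rot: [-0.046, 0.999, -0.0, 0.001]
ft_force: [0.4, -0.1, 0.3]
grip_width: 0.0417
grasp_force: 30.7
```

{"fn": "arm_command", "kwargs": {
  "deltas": [
    [0,0,-0.001,0],
    [0,0,-0.002,0],
    [0,0,-0.002,0],
    [0,0,-0.002,0]
  ]
}}

```text
t: 6.7
tool_pos: [0.598, 0.1009, 0.0767]
tool_rot: [-0.046, 0.999, -0.0, 0.002]
ft_force: [-0.3, -0.0, 5.7]
grip_width: 0.0421
grasp_force: 31.1
```

{"fn": "arm_command", "kwargs": {
  "deltas": [
    [0,0,-0.001,0],
    [0,0,-0.002,0],
    [0,0,-0.002,0],
    [0,0,-0.002,0]
  ]
}}

```text
t: 7.03
tool_pos: [0.5991, 0.101, 0.0764]
tool_rot: [-0.046, 0.999, 0.0, 0.003]
ft_force: [-1.5, -0.2, 10.1]
grip_width: 0.0419
grasp_force: 31.4
```

The jar has touched the rollers (10 N). I'll ease up 2 mm, then release.

{"fn": "arm_command", "kwargs": {
  "deltas": [
    [0,0,0.002,0],
    [0,0,0.002,0],
    [0,0,0.002,0]
  ]
}}

```text
t: 7.28
tool_pos: [0.5977, 0.1009, 0.0764]
tool_rot: [-0.046, 0.999, -0.0, 0.002]
ft_force: [-1.1, -1.8, 7.1]
grip_width: 0.0419
grasp_force: 31.1
```

{"fn": "arm_command", "kwargs": {
  "deltas": [
    [0,0,0,0],
    [0,0,0,0],
    [0,0,0,0],
    [0,0,0,0],
    [0,0,0,0],
    [0,0,0,0],
    [0,0,0.001,0],
    [0,0,0.001,0]
  ],
  "claw": 0.8
}}

```text
t: 7.95
tool_pos: [0.5965, 0.1008, 0.0754]
tool_rot: [-0.046, 0.999, 0.0, 0.0]
ft_force: [0.3, -0.5, 0.4]
grip_width: 0.0682
grasp_force: 0.0
```

{"fn": "arm_command", "kwargs": {
  "deltas": [
    [0,0,0.02,0],
    [0,0,0.05,0],
    [0,0,0.08,0],
    [0,0,0.11,0],
    [0,0,0.14,0],
    [0,0,0.15,0],
    [0,0,0.15,0],
    [0,0,0.15,0]
  ]
}}

```text
t: 8.62
tool_pos: [0.5969, 0.1009, 0.2253]
tool_rot: [-0.046, 0.999, 0.0, 0.001]
ft_force: [0.8, -0.4, -1.2]
grip_width: 0.0685
grasp_force: 0.0
```

Run:
```python
from h import *
np.set_printoptions(precision=4,suppress=True)
s=env.read_state(); print(s['t'],s['tool_pos'],s['grip_width'])
p=env.camera('top'); q=env.camera('side')
W=np.zeros((600,800,3),np.uint8); W[:540,:400]=cv2.resize(p['color'][140:275,155:255,::-1],(400,540),interpolation=cv2.INTER_CUBIC); W[:260,400:]=cv2.resize(q['color'][120:185,235:335,::-1],(400,260),interpolation=cv2.INTER_CUBIC)
cv2.imwrite('pics/r1.png',W)
for n,X in (('jar at stop',[.42,.0807,.076]),): print(n,proj(p,X),proj(q,X))
```

```text
8.6167 [0.5969 0.1009 0.2253] 0.06845711990825586
jar at stop [203.1834 246.906 ] [252.7734 156.3475]
```

View pics/r1.png

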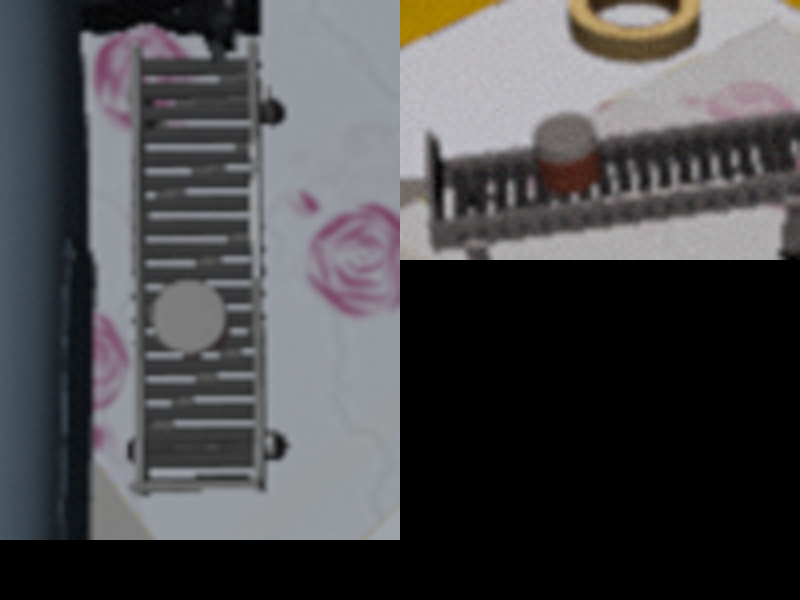

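The first jar is rolling down upright (crop at (189,315)). I'm moving to the second jar while it arrives.

{"fn": "arm_command", "kwargs": {
  "deltas": [
    [-0.005,-0.02,0,0],
    [-0.016,-0.055,0,0],
    [-0.027,-0.09,0,0],
    [-0.038,-0.125,0,0],
    [-0.049,-0.16,0,0],
    [-0.06,-0.195,0,0],
    [-0.071,-0.23,0,0],
    [-0.082,-0.265,0,0]
  ],
  "claw": 1
}}

```text
t: 9.38
tool_pos: [0.5125, -0.1651, 0.2224]
tool_rot: [-0.046, 0.999, 0.001, -0.002]
ft_force: [0.8, 0.1, -0.7]
grip_width: 0.0853
grasp_force: 0.0
```

{"fn": "arm_command", "kwargs": {
  "deltas": [
    [-0.011,-0.035,0,0],
    [-0.022,-0.07,0,0],
    [-0.033,-0.105,0,0],
    [-0.044,-0.14,0,0],
    [-0.055,-0.175,0,0],
    [-0.065,-0.205,0,0],
    [-0.07,-0.224,0,0],
    [-0.07,-0.224,0,0]
  ]
}}

```text
t: 10.05
tool_pos: [0.4418, -0.3913, 0.2215]
tool_rot: [-0.043, 0.999, 0.001, -0.002]
ft_force: [1.1, 0.8, -0.9]
grip_width: 0.0855
grasp_force: 0.0
```

Run:
```python
from h import *
np.set_printoptions(precision=4,suppress=True)
s=env.read_state(); print(s['t'],s['tool_pos'],s['tool_rot'],s['q'])
p=env.camera('wrist'); T=env.camera('top')
for r in (p,T):
  for o in env.outline_of(r,'jar_a'):
    m=o['mask'].astype(np.uint8); x,y,w,h=cv2.boundingRect(m); print(' jar',round(o['p'],2),x,y,w,h,cv2.mean(r['color'],m)[:3],atz(r,(x+w/2,y+h/2),.04))
W=np.zeros((420,800,3),np.uint8); W[:,:560]=p['color'][:,:,::-1]; W[:324,560:]=cv2.resize(T['color'][140:275,155:255,::-1],(240,324),interpolation=cv2.INTER_CUBIC)
cv2.imwrite('pics/w3.png',W); print(proj(p,[.446,-.388,.04]))
```

```text
10.05 [ 0.4418 -0.3913  0.2215] [-0.0435  0.9991  0.0012 -0.0022] [-0.8374  0.2241  0.2742  1.6255 -0.0017 -0.9244]
 jar 0.93 257 167 44 49 (102.67066586682662, 100.34433113377324, 98.21895620875824) [ 0.4443 -0.388   0.04  ]
 jar 0.66 502 265 58 49 (109.82689412945308, 105.39538384345208, 34.16106372303061) [ 0.5265 -0.1161  0.04  ]
 jar 0.56 482 104 71 49 (106.57220021606051, 63.754411235145845, 28.999279798343537) [ 0.3675 -0.1796  0.04  ]
 jar 0.84 194 241 20 17 (137.8514492753623, 141.83333333333334, 147.4927536231884) [0.4193 0.0838 0.04  ]
 jar 0.64 277 200 17 19 (140.61316872427986, 143.2098765432099, 34.81069958847737) [ 0.5302 -0.1027  0.04  ]
 jar 0.55 301 270 16 17 (137.38532110091745, 90.54128440366974, 36.45412844036697) [ 0.368  -0.1691  0.04  ]
[278.8838 193.2779]
```

View pics/w3.png

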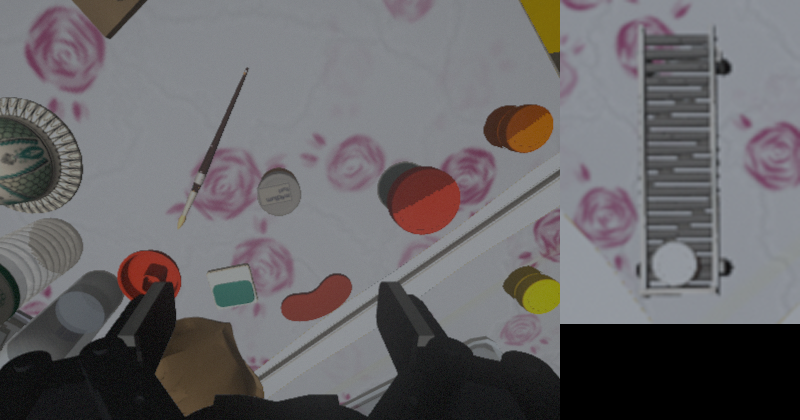

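The first jar rests at the stop (right inset (675,263)). The second white jar is at (280,191), with the brush, pot and cap clear of the fingers, so I'm going down.

{"fn": "arm_command", "kwargs": {
  "deltas": [
    [0,0,-0.03,0],
    [0,0,-0.07,0],
    [0,0,-0.11,0],
    [0,0,-0.15,0],
    [0,0,-0.18,0],
    [0,0,-0.2,0],
    [0,0,-0.211,0],
    [0,0,-0.211,0]
  ]
}}

```text
t: 10.92
tool_pos: [0.443, -0.3846, 0.0107]
tool_rot: [-0.047, 0.999, 0.003, -0.002]
ft_force: [-0.2, -0.2, -0.3]
grip_width: 0.0854
grasp_force: 0.0
```

{"fn": "arm_command", "kwargs": {
  "deltas": [
    [0,0,0,0],
    [0,0,0,0],
    [0,0,0,0],
    [0,0,0,0],
    [0,0,0,0],
    [0,0,0,0],
    [0,0,0,0],
    [0,0,0,0]
  ],
  "claw": 0.3,
  "grip_force": 30
}}

```text
t: 11.58
tool_pos: [0.446, -0.3895, 0.0171]
tool_rot: [-0.046, 0.999, -0.002, 0.002]
ft_force: [-0.1, 1.7, 5.7]
grip_width: 0.042
grasp_force: 30.4
```

{"fn": "arm_command", "kwargs": {
  "deltas": [
    [0,0,0.01,0],
    [0,0,0.035,0],
    [0,0,0.07,0],
    [0.008,0.025,0.105,0],
    [0.018,0.055,0.125,0],
    [0.028,0.09,0.13,0],
    [0.038,0.125,0.13,0],
    [0.049,0.16,0.13,0]
  ]
}}

```text
t: 12.25
tool_pos: [0.4941, -0.2274, 0.1462]
tool_rot: [-0.045, 0.999, -0.001, 0.001]
ft_force: [0.5, 0.6, -1.0]
grip_width: 0.0418
grasp_force: 30.8
```

{"fn": "arm_command", "kwargs": {
  "deltas": [
    [0.011,0.035,0,0],
    [0.022,0.07,0,0],
    [0.033,0.105,0,0],
    [0.044,0.14,0,0],
    [0.055,0.175,0,0],
    [0.066,0.21,0,0],
    [0.077,0.245,0,0],
    [0.085,0.27,0,0]
  ]
}}

```text
t: 12.92
tool_pos: [0.5787, 0.0448, 0.1446]
tool_rot: [-0.047, 0.999, 0.0, 0.0]
ft_force: [0.2, -0.0, -1.4]
grip_width: 0.0418
grasp_force: 30.8
```

{"fn": "arm_command", "kwargs": {
  "deltas": [
    [0.009,0.03,0,0],
    [0.015,0.049,0,0],
    [0.017,0.056,0,0],
    [0.017,0.056,-0.01,0],
    [0.017,0.056,-0.03,0],
    [0.017,0.056,-0.04,0],
    [0.017,0.056,-0.04,0],
    [0.017,0.056,-0.04,0]
  ]
}}

```text
t: 13.58
tool_pos: [0.5941, 0.0966, 0.1028]
tool_rot: [-0.045, 0.999, -0.0, -0.002]
ft_force: [0.5, 0.5, -0.7]
grip_width: 0.0423
grasp_force: 30.8
```

Run:
```python
from h import *
np.set_printoptions(precision=4,suppress=True)
s=env.read_state(); print(s['t'],s['tool_pos'],s['tool_rot'],s['grip_width'])
p=env.camera('wrist'); q=env.camera('side')
W=np.zeros((420,800,3),np.uint8); W[:,:560]=p['color'][:,:,::-1]; W[:141,560:]=cv2.resize(q['color'][110:210,210:380,::-1],(240,141),interpolation=cv2.INTER_CUBIC)
cv2.imwrite('pics/w4.png',W)
```

```text
13.5833 [0.5941 0.0966 0.1028] [-0.0453  0.999  -0.0002 -0.0018] 0.042305695079295075
```

View pics/w4.png

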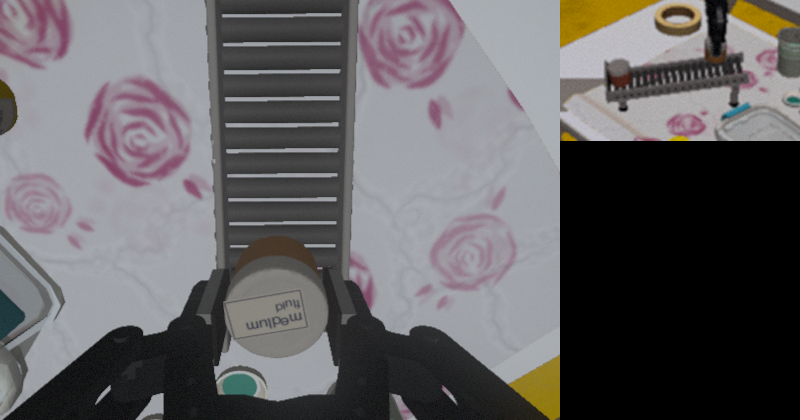

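Held jar upright over the raised end, and the first is at the stop in the inset (620,72). I'll lower to contact with a 2 mm shift.

{"fn": "arm_command", "kwargs": {
  "deltas": [
    [0,0.002,-0.01,0],
    [0,0.002,-0.02,0],
    [0,0.002,-0.025,0],
    [0,0.002,-0.028,0],
    [0,0.002,-0.028,0],
    [0,0.002,-0.029,0],
    [0,0.002,-0.03,0],
    [0,0.002,-0.03,0]
  ]
}}

```text
t: 14.35
tool_pos: [0.595, 0.0998, 0.0764]
tool_rot: [-0.046, 0.999, -0.0, -0.0]
ft_force: [-5.9, -0.4, 9.1]
grip_width: 0.042
grasp_force: 31.6
```

{"fn": "arm_command", "kwargs": {
  "deltas": [
    [0,0,-0.001,0],
    [0,0,-0.002,0],
    [0,0,-0.002,0],
    [0,0,-0.002,0]
  ]
}}

```text
t: 14.68
tool_pos: [0.5952, 0.0998, 0.0762]
tool_rot: [-0.046, 0.999, -0.0, 0.0]
ft_force: [-7.6, -0.6, 15.0]
grip_width: 0.042
grasp_force: 32.0
```

{"fn": "arm_command", "kwargs": {
  "deltas": [
    [0,0,0.002,0],
    [0,0,0.003,0],
    [0,0,0.003,0],
    [0,0,0.003,0]
  ]
}}

```text
t: 15.02
tool_pos: [0.5955, 0.0999, 0.0766]
tool_rot: [-0.046, 0.999, -0.0, 0.0]
ft_force: [-4.5, 0.2, 8.1]
grip_width: 0.0415
grasp_force: 31.3
```

{"fn": "arm_command", "kwargs": {
  "deltas": [
    [0,0,0,0],
    [0,0,0,0],
    [0,0,0,0],
    [0,0,0,0],
    [0,0,0,0],
    [0,0,0,0],
    [0,0,0.001,0],
    [0,0,0.001,0]
  ],
  "claw": 0.8
}}

```text
t: 15.68
tool_pos: [0.5956, 0.0999, 0.0764]
tool_rot: [-0.046, 0.999, -0.0, 0.0]
ft_force: [0.3, -0.3, 0.5]
grip_width: 0.0683
grasp_force: 0.0
```

{"fn": "arm_command", "kwargs": {
  "deltas": [
    [0,0,0.02,0],
    [0,0,0.05,0],
    [0,0,0.08,0],
    [0,0,0.11,0],
    [0,0,0.14,0],
    [0,0,0.15,0],
    [0,0,0.15,0],
    [0,0,0.15,0]
  ]
}}

```text
t: 16.35
tool_pos: [0.5959, 0.0999, 0.2263]
tool_rot: [-0.046, 0.999, 0.0, 0.001]
ft_force: [0.4, -0.7, -0.7]
grip_width: 0.0682
grasp_force: 0.0
```

{"fn": "arm_command", "kwargs": {
  "deltas": [
    [0,0,0,0],
    [0,0,0,0],
    [0,0,0,0],
    [0,0,0,0],
    [0,0,0,0],
    [0,0,0,0],
    [0,0,0,0],
    [0,0,0,0]
  ]
}}

```text
t: 17.02
tool_pos: [0.5955, 0.0999, 0.2263]
tool_rot: [-0.046, 0.999, 0.0, 0.0]
ft_force: [0.2, 0.4, -0.6]
grip_width: 0.0686
grasp_force: 0.0
```

{"fn": "arm_command", "kwargs": {
  "deltas": [
    [0,0,0,0],
    [0,0,0,0],
    [0,0,0,0],
    [0,0,0,0],
    [0,0,0,0],
    [0,0,0,0],
    [0,0,0,0],
    [0,0,0,0]
  ]
}}

```text
t: 17.68
tool_pos: [0.5955, 0.0998, 0.2263]
tool_rot: [-0.046, 0.999, 0.0, -0.0]
ft_force: [-0.4, -0.4, 0.2]
grip_width: 0.0686
grasp_force: 0.0
```

{"fn": "arm_command", "kwargs": {
  "deltas": [
    [0,0,0,0],
    [0,0,0,0],
    [0,0,0,0],
    [0,0,0,0],
    [0,0,0,0],
    [0,0,0,0],
    [0,0,0,0],
    [0,0,0,0]
  ]
}}

```text
t: 18.35
tool_pos: [0.5955, 0.0998, 0.2263]
tool_rot: [-0.046, 0.999, -0.0, 0.0]
ft_force: [0.2, -0.3, -0.5]
grip_width: 0.068
grasp_force: 0.0
```

Run:
```python
from h import *
s=env.read_state(); print(s['t'],s['tool_pos'],s['grip_width'])
p=env.camera('top'); q=env.camera('side')
W=np.zeros((540,800,3),np.uint8); W[:540,:400]=cv2.resize(p['color'][140:275,155:255,::-1],(400,540),interpolation=cv2.INTER_CUBIC); W[:260,400:]=cv2.resize(q['color'][120:185,235:335,::-1],(400,260),interpolation=cv2.INTER_CUBIC)
cv2.imwrite('pics/r2.png',W)
for o in env.outline_of(p,'jar_a'):
    x,y,w,h=cv2.boundingRect(o['mask'].astype(np.uint8)); print(round(o['p'],2),x,y,w,h,atz(p,(x+w/2,y+h/2),.08))
```

```text
18.35 [0.59552088 0.09984966 0.22630701] 0.06800361258392162
0.82 194 241 20 18 [0.41237775 0.07747682 0.08      ]
0.8 300 270 18 19 [ 0.36163934 -0.16749033  0.08      ]
0.76 194 222 20 19 [0.45545665 0.08183618 0.08      ]
0.5 277 200 18 19 [ 0.52100574 -0.104151    0.08      ]
```

View pics/r2.png

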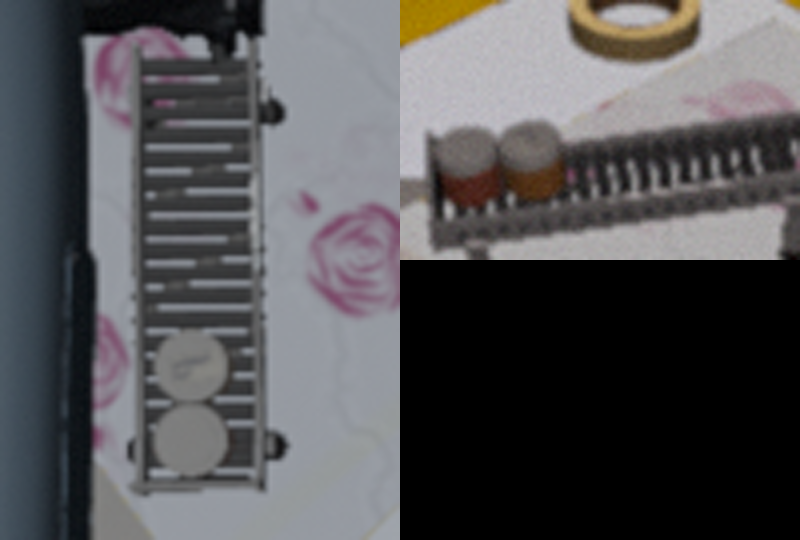

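Both jars stand upright at the stop and touch each other (crop (190,440) and (190,367), 43 mm apart).

```bash
python3 -c "
from plant import env
print(env.close_job())"
```

```text
the job is handed in; nothing more can be done
None
```

Both white-lidded jars rolled down the lane and stand upright, the first against the stop and the second touching it; I handed the job in at about 18 s and no verdict came back.

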